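Wipe the chips off the bench board round the drying cups

TASK

Take the block scraper and wipe both wood chips and both charcoal stubs off the plywood board into the metal channel along its edge, without touching them with the fingers and without shifting the two cups drying on the board or the rubber sanding block. Then stand the scraper upright on the middle of the cork pad and let go.

Things in the scene. Friction and masses are not known exactly. Their poses are not given: they have to be found in the camera images.
- board: Fixed pale plywood board: flat lipless top 230 (x) x 320 (y) mm, 50 mm above the table. Origin on the table under its middle, z up. Along its -x edge (facing roughly to the robot) an aluminium chip channel, inside from x = -115 to -178 mm, floor 6 mm above the table; lip and end walls 3 mm thick, 44 mm high, so nothing of it rises above the top. The other three edges are plain drops.
- channel (a point): Middle of the chip channel's floor: 146.5 mm from the board's origin toward the board's -x, 6 mm above the table; same axes as the board.
- scraper_block: Block scraper like a small float, 0.2 to 0.42 kg: steel sole 28 (x) x 76 (y) x 18 mm high, either long side scrapes; two 12 mm posts at y = -22 and +22 mm; on them a wooden grip bar 24 mm thick (x), 64 mm long (y), 65 to 95 mm above the underside. Origin: centre of the underside, z up. Grip it across the bar from above: the fingers then stay above chips and cups.
- pad: Flat brown cork pad fixed on the table, 70 mm (its x) x 86 mm (its y) x 6 mm: where the scraper is parked. Origin: centre of its underside.
- sanding_block: Black rubber sanding block 44 x 103 x 37 mm, loose on the table; a bystander, not the scraper. Origin: centre of its underside, long axis y.
- tall_cup: Black cup, 72 mm across, 60 mm high, loose, drying upright on the board; a bystander. Origin: centre of its underside.
- low_cup: Pale cup with red residue inside, 62 mm across, 48 mm high, loose, drying upright on the board; a bystander. Origin: centre of its underside.
- chip_1: Dark wood chip about 26 (x) x 20 (y) x 9 mm, loose on the board at the start. Origin: centre of its underside.
- chip_2: Dark wood chip about 26 (x) x 20 (y) x 9 mm, loose on the board at the start. Origin: centre of its underside.
- stub_1: Broken black charcoal stub 21 (x) x 42 (y) x 16 mm, loose on the board at the start. Origin: centre of its underside.
- stub_2: Broken black charcoal stub 22 (x) x 36 (y) x 16 mm, loose on the board at the start. Origin: centre of its underside.

How it is judged (in metres and radians):
On the way, in this order (a step that is already met when the one before it is completed fails the run):
1. the scraper is lifted from the table (height (world z) of scraper_block above 0.04 m), for 0.1 s.
2. all four pieces lie in the channel (x of chip_1 in the frame of board between -0.182 and -0.112 m and y of chip_1 in the frame of board between -0.16 and 0.16 m and z of each of chip_1, chip_2, stub_1, stub_2 in the frame of board below 0.036 m and x of chip_2 in the frame of board between -0.182 and -0.112 m and y of chip_2 in the frame of board between -0.16 and 0.16 m and x of stub_1 in the frame of board between -0.182 and -0.112 m and y of stub_1 in the frame of board between -0.16 and 0.16 m and x of stub_2 in the frame of board between -0.182 and -0.112 m and y of stub_2 in the frame of board between -0.16 and 0.16 m), for 0.2 s.
At the end, for the whole second after the job is handed in: Both chips and both stubs lie in the channel (origin between 112 and 182 mm from the board's origin toward its -x, within 160 mm along y, below 36 mm above the table) and the scraper stands upright (within 0.12 rad) on the pad, its middle within 30 mm of the pad's middle; all of them at rest (all of step 2 and horizontal distance between scraper_block and pad below 0.03 m and angle between scraper_block's own z axis and vertical below 0.12 rad and height (world z) of scraper_block between 0.003 and 0.012 m and linear speed of each of chip_1, chip_2, stub_1, stub_2, scraper_block below 0.03 m/s); the robot touches nothing.
It fails at once if the tall cup is shifted by more than 8 mm (distance of tall_cup from where it was at the start of the episode above 0.008 m).
It fails at once if the low cup is shifted by more than 8 mm (distance of low_cup from where it was at the start of the episode above 0.008 m).
It fails at once if the sanding block is shifted by more than 10 mm (distance of sanding_block from where it was at the start of the episode above 0.01 m).
It fails at once if the fingers touch a chip or stub (contact force between the fingers and chip_1 above 0.3 N or contact force between the fingers and chip_2 above 0.3 N or contact force between the fingers and stub_1 above 0.3 N or contact force between the fingers and stub_2 above 0.3 N).
It also fails if it takes over 72 s, if anything falls off the work surface, if the arm or the gripper's body presses on something with over 40 N, if the wrist force passes 120 N, or if a joint passes its speed limit or range.

ROBOT

A 6-joint arm with a two-finger parallel gripper is mounted at the origin on a cart in front of the work surface, level with it; the furniture and walls round the work are solid. World frame = base frame: x ahead of the robot, y to its left, z up, the work surface at z = 0. Lengths are in m, angles in degrees, forces in N, time in s.
With the tool pointing down it reaches from about 0.4 to 0.825 m from the base axis. Payload 7 kg.
Tool frame: the origin (TCP) lies midway between the tips of the shut fingers; the grasp point (between the pads) lies r.grasp_offset behind it (r.grasp_offset is the distance from the TCP to the grasp point, in m); x points along the fingers, z is the direction in which the jaws open and shut, and the axes are right-handed (so a half turn about x gives the same grasp; the last joint's range is limited). The gripper opens to 88 mm and grips with 3 to 60 N. Pads are 19 mm wide; open, the fingers measure 130 mm over their backs; the gripper's body (78 mm by 193 mm) begins 47 mm behind the grasp point.
Start: joints at [-57.233, 20.546, 0.682, 0, -70.136, -16.507], TCP at [0.189, -0.648, 0.227] pointing down, gripper open.
Joint ranges: [-176.03, 176.03], [-82.01, 121.73], [-58.28, 71.71], [-173.87, 95.51], [-174.79, -0.11], [-173.66, 173.66]. Speed limits (degrees/s): [136.94, 136.94, 172.46, 180, 180, 180].

INTERFACE

Orientations are given as [roll, pitch, yaw] about the fixed x, y, z axes, in that order (R = Rz(yaw) Ry(pitch) Rx(roll)).
In Python, from plant import readout, vision, close_job, r gives the robot as it stands.
- The arm moves only by the shell command python3 -m handwheel 'ROWS' [OPENING] [FORCE]. ROWS is JSON, a list that holds one entry, the list of rows, each a list of 4 numbers: the shift along the world's x, y, z in units of 40 mm (1.0 is 40 mm), then the turn about the world's z in units of 5 degrees (1.0 is 5 degrees). In form: [[[tx, ty, tz, roll], ...]]. A call has 1 to 8 rows; each row shifts and turns the pose as measured when the row begins; what a row does not reach is not made up. A row lasts 1/10 s, in which the tool goes at most 50 mm and 8.59 degrees, less where a joint would pass 70% of its speed; a pose out of reach is approached as far as the arm can. A call is refused whole if a number of a shift passes 1 or a number of a turn 1, either way. A call with a gripper value outside its range is refused whole. OPENING is the finger opening in mm, from 0 to 87.6, set as the call begins (- or left out, the last holds). The fingers move at their own pace and stop on an object; FORCE is the grip in N (left out, the last holds). Time passes only in rows, so rows that do not move let the fingers close. It gives the time, the measured TCP pose, the force and the opening at its end, in the units of the state.
- readout.get_state(): the state, without advancing time (a new reading comes with each control period).
- vision.capture(name): name is "scene" or "top" or "wrist"; returns the picture (400x640x3 uint8, blue, green, red); there is no depth.
- vision.get_calibration(name): a dict with "intrinsics" (3x3 intrinsics, pixels), "dist" ([k1, k2, p1, p2, k3] as OpenCV has them; the pictures are not rectified), "pose" (4x4, takes a point from camera to world coordinates). Camera axes: x right, y up, looking along -z (the intrinsics and any distortion apply to the point x, -y, -z); pixel columns grow to the right and rows downward; lengths in m; the calibration is good to about 2 mm. A picture is of the moment at which its call begins: read the wrist's pose just before it. get_calibration takes no time and is no camera call; for the wrist camera it gives the pose at the moment of the call.
- close_job(): hands the job in, once; it reports no verdict.
The state is a dict: "time_s": time; "joints": joint angles; "qd": joint speeds; "joint_torque": joint torques, N m; "tcp_pos": TCP position; "eef_rot": TCP orientation; "contact_force": force on the tool from outside, world axes, zero at the start; "moment": the same for the moment, N m; "gripper_width": finger opening in m.
Only numpy, scipy, OpenCV 4.12 (cv2) and the standard library are available. Lean on these libraries where they do the work, as an engineer would, in place of code of your own. Each camera call takes 0.05 s, during which the arm holds its last target.

## Working session

There is one attempt and no reset: what is moved stays moved. The work goes in short steps, Python scripts to look and compute and a shell command to move; the robot and the scene stay as the last step left them, time stands still between calls to the robot, and variables do not carry over. Pictures are saved under pics/ and viewed, and the job is handed in when it is done.

```bash
ls; mkdir -p pics; python3 - <<'E'
from plant import readout, vision, r
import cv2
print(readout.get_state(), r.grasp_offset)
for n in ("scene","top","wrist"):
    cv2.imwrite(f"pics/{n}0.png",vision.capture(n)); c=vision.get_calibration(n); print(n,c)
E
```

```text
pics
{'time_s': 0.0, 'joints': array([-5.72341611e+01,  2.05926192e+01,  6.34354155e-01, -1.95657688e-02,
       -7.01355483e+01, -1.65066551e+01]), 'qd': array([ 0.03982782,  0.07497892, -0.00107681,  0.0489293 ,  0.01682505,
       -0.00995548]), 'joint_torque': array([-1.33384838e-04, -5.82720816e+01,  2.93060714e+01,  6.99717432e+00,
        6.96364456e-03, -1.15057460e-04]), 'tcp_pos': array([ 0.18882396, -0.64755017,  0.22561547]), 'eef_rot': array([  5.41545308,  89.90440004, 111.6679734 ]), 'contact_force': array([-0.1842847 ,  1.08431767,  0.38308967]), 'moment': array([ 0.00150913, -0.03501186, -0.00987943]), 'gripper_width': 0.08786733403699987} 0.0188
scene {'intrinsics': array([[366.69723322,   0.        , 323.66933288],
       [  0.        , 366.69723322, 197.70648182],
       [  0.        ,   0.        ,   1.        ]]), 'dist': array([-0.04478037,  0.        ,  0.        ,  0.        ,  0.        ]), 'pose': array([[-8.07399153e-01,  3.74644568e-01, -4.55793874e-01,
         1.97490419e-02],
       [-5.90004840e-01, -5.13925272e-01,  6.22715909e-01,
         6.6923057
[... 496 characters left out ...]
475015],
       [-0.99981441,  0.01844964,  0.00554532,  0.0153488 ],
       [ 0.00725915,  0.09416269,  0.99553036,  1.39612537],
       [ 0.        ,  0.        ,  0.        ,  1.        ]])}
wrist {'intrinsics': array([[338.14224726,   0.        , 321.54790036],
       [  0.        , 338.14224726, 200.10667341],
       [  0.        ,   0.        ,   1.        ]]), 'dist': array([-0.0336601,  0.       ,  0.       ,  0.       ,  0.       ]), 'pose': array([[-0.28052642, -0.9280773 , -0.24490293,  0.12291687],
       [ 0.95984468, -0.27077201, -0.07335331, -0.6673622 ],
       [ 0.00176468, -0.25564632,  0.96676877,  0.38347464],
       [ 0.        ,  0.        ,  0.        ,  1.        ]])}
```

View pics/top0.png

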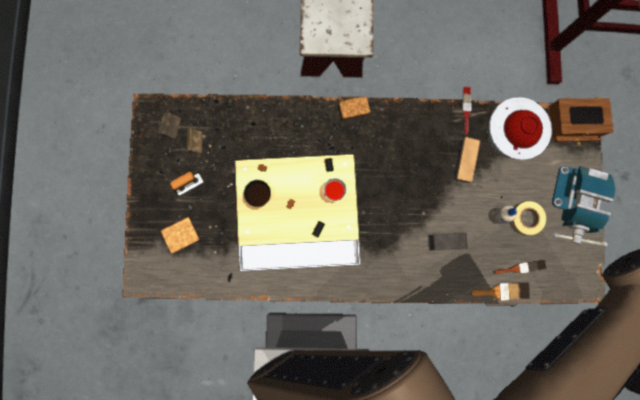

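View pics/scene0.png

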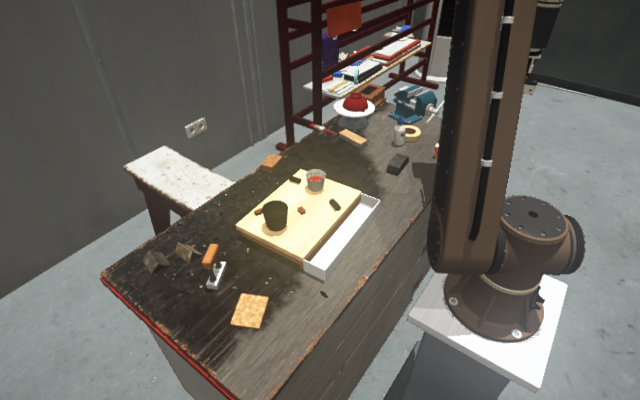

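View pics/wrist0.png

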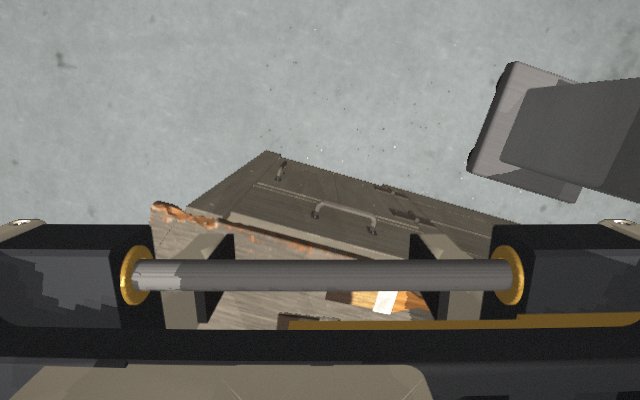

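The top view has +x up and +y left. It shows:
- the board near (297,213), with the channel on its lower side
- chips at (262,168) and (291,204), stubs at (329,165) and (318,229)
- cups at (257,193) and (334,190)
- the scraper near (186,182), the pad at (180,236) and the sanding block at (447,241)

Next I'll measure them.

```bash
cat > h.py <<'E'
import numpy as np, cv2
from plant import readout, vision, r
def ray(c,px):
    u=cv2.undistortPoints(np.array(px,float).reshape(-1,1,2),c["intrinsics"],c["dist"]).reshape(-1,2)
    d=np.c_[u[:,0],-u[:,1],-np.ones(len(u))]@c["pose"][:3,:3].T
    return c["pose"][:3,3],d
def plane(c,px,z):
    o,d=ray(c,px); return o+d*((z-o[2])/d[:,2])[:,None]
def proj(c,P):
    P=np.atleast_2d(P).astype(float); T=np.linalg.inv(c["pose"]); q=P@T[:3,:3].T+T[:3,3]; q=q*[1,-1,-1]
    return cv2.projectPoints(q.reshape(-1,1,3),np.zeros(3),np.zeros(3),c["intrinsics"],c["dist"])[0].reshape(-1,2)
E
python3 - <<'E'
from h import *
im=cv2.imread("pics/top0.png"); c=vision.get_calibration("top")
cv2.imwrite("pics/topc.png",cv2.resize(im[140:290,130:380],(750,450),interpolation=cv2.INTER_CUBIC))
s=cv2.imread("pics/scene0.png"); cv2.imwrite("pics/scc.png",cv2.resize(s[150:350,150:400],(750,600),interpolation=cv2.INTER_CUBIC))
h,sa,v=cv2.split(cv2.cvtColor(im,cv2.COLOR_BGR2HSV))
def comps(m,off,name,z,amin=8):
    n,l,st,ce=cv2.connectedComponentsWithStats(m.astype(np.uint8))
    for i in range(1,n):
        if st[i,4]<amin: continue
        cn=max(cv2.findContours((l==i).astype(np.uint8),0,1)[0],key=cv2.contourArea)
        p=ce[i]; b=cv2.boxPoints(cv2.minAreaRect(cn))
        if off is not None: p=p+off;b=b+off
        print(name,p.round(1),st[i,4],plane(c,p,z).round(4)[0,:2],'box',plane(c,b,z)[:,:2].round(3).tolist())
# board crop
R=(slice(150,275),slice(230,365)); off=np.array([230,150])
board=((h>18)&(h<40)&(sa>40)&(v>140)).astype(np.uint8)[R]
comps(board,off,'board',.05,500)
full=cv2.morphologyEx(board,cv2.MORPH_CLOSE,np.ones((41,41)))
comps(cv2.erode(full,np.ones((3,3)))*(v[R]<130),off,'dark',.058)
R=(slice(210,260),slice(150,210)); comps(((h>5)&(h<25)&(sa>90)&(v>110))[R],np.array([150,210]),'pad',.006,100)
R=(slice(165,200),slice(160,210)); comps(((h>5)&(h<25)&(sa>110)&(v>110))[R],np.array([160,165]),'grip',.095,20)
comps((v>150)[R]&(sa<60)[R],np.array([160,165]),'sole',.018,20)
E
```

```text
board [296.8 200.5] 8869 [0.5519 0.0506] box [[0.662, 0.222], [0.683, -0.103], [0.45, -0.116], [0.429, 0.205]]
dark [296.  179.1] 2202 [0.6086 0.0537] box [[0.432, 0.225], [0.684, 0.233], [0.691, -0.128], [0.439, -0.13]]
dark [328.6 164.4] 86 [ 0.6501 -0.0329] box [[0.665, -0.021], [0.668, -0.039], [0.635, -0.045], [0.631, -0.027]]
dark [256.8 193.1] 573 [0.569  0.1575] box [[0.604, 0.193], [0.605, 0.123], [0.535, 0.121], [0.534, 0.191]]
dark [318.  228.8] 102 [ 0.4768 -0.0073] box [[0.463, 0.009], [0.499, -0.007], [0.491, -0.024], [0.456, -0.007]]
pad [179.4 234.8] 847 [0.4552 0.374 ] box [[0.466, 0.431], [0.508, 0.352], [0.444, 0.317], [0.403, 0.396]]
grip [181.6 180.1] 223 [0.5953 0.3514] box [[0.59, 0.385], [0.622, 0.33], [0.601, 0.317], [0.569, 0.372]]
sole [191.7 184.5] 132 [0.5941 0.3427] box [[0.586, 0.392], [0.627, 0.326], [0.604, 0.311], [0.562, 0.376]]
```

View pics/topc.png

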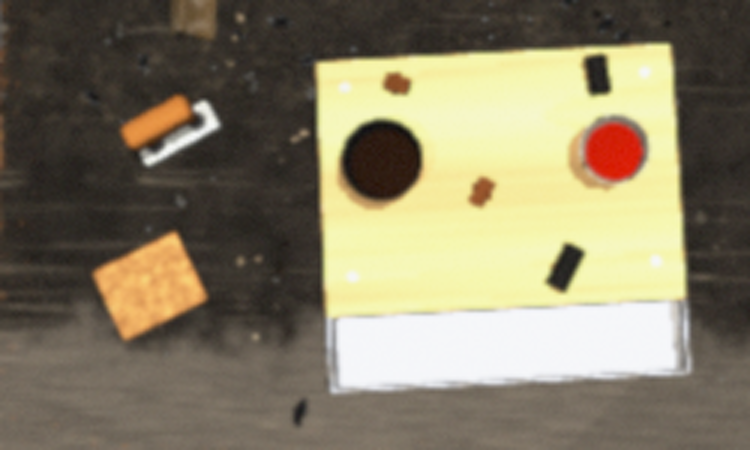

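View pics/scc.png

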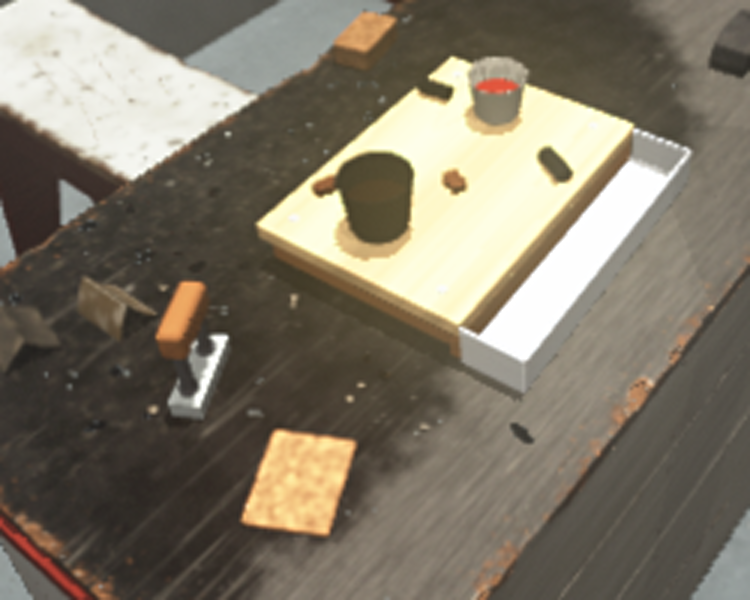

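The crops show the board corners (crop px) at TL (316,62), TR (671,43), BR (686,301) and BL (327,318). The chips are at (397,83) and (482,192), and the red cup's rim is centred near (613,150). I'll convert everything into the board frame and cross-check with the scene view.

```bash
python3 - <<'E'
from h import *
c=vision.get_calibration("top"); cs=vision.get_calibration("scene")
T=lambda p:(np.array(p,float)+.5)/3-.5+[130,140]
S=lambda p:(np.array(p,float)+.5)/3-.5+[150,150]
co=plane(c,T([(316,62),(671,43),(686,301),(327,318)]),.05)[:,:2]
cs4=plane(cs,S([(258,226),(452,58),(633,125),(462,335)]),.05)[:,:2]
M=np.array([(.115,.16),(.115,-.16),(-.115,-.16),(-.115,.16)])
def fit(co):
    m=co.mean(0); a=M;b=co-m; th=np.arctan2((a[:,0]*b[:,1]-a[:,1]*b[:,0]).sum(),(a*b).sum())
    return m,th
for q in (co,cs4):
    m,th=fit(q); print('board',m.round(4),np.degrees(th).round(2),'sides',np.linalg.norm(np.roll(q,-1,0)-q,axis=1).round(3))
m,th=fit(co); R=np.array([[np.cos(th),-np.sin(th)],[np.sin(th),np.cos(th)]])
np.savez('b.npz',m=m,th=th)
def show(n,cc,p,z):
    w=plane(cc,p,z)[:,:2]; print(n,'world',w.round(4).tolist(),'board mm',(1e3*(w-m)@R).round(1).tolist())
show('chips',c,T([(397,83),(482,192)]),.0575)
show('chips sc',cs,S([(323,186),(455,180)]),.0545)
im=cv2.imread('pics/top0.png')
show('stub far box',c,T([(585,57),(606,54),(610,93),(589,96)]),.064)
show('stub near box',c,T([(563,243),(583,249),(567,291),(547,285)]),.064)
show('stub sc',cs,S([(435,89),(555,164)]),.058)
show('tall rim box',c,T([(342,160),(422,160),(382,120),(382,201)]),.11)
show('tall rim',c,T([(382,160)]),.11)
show('low rim',c,T([(615,150)]),.098)
show('low l/r/t/b',c,T([(581,150),(649,150),(615,116),(615,184)]),.098)
show('tall base sc bottom',cs,S([(376,241)]),.05)
show('low base sc bottom',cs,S([(497,124)]),.05)
show('grip sc top',cs,S([(178,283),(206,284),(190,345),(160,340)]),.095)
show('sole sc',cs,S([(207,338),(230,336),(203,416),(170,414)]),.018)
show('sole top',c,T([(209,101),(220,126),(147,165)]),.018)
show('grip top',c,T([(181,96),(192,120),(132,150),(121,129)]),.095)
show('pad top',c,T([(178,232),(208,299),(127,340),(94,272)]),.006)
show('pad sc',cs,S([(276,430),(356,438),(327,535),(243,523)]),.006)
show('sanding',c,[(447.5,241)],.037)
E
```

```text
board [0.5542 0.0519] 4.01 sides [0.321 0.233 0.319 0.23 ]
board [0.5509 0.0533] 4.48 sides [0.318 0.227 0.326 0.235]
chips world [[0.6388, 0.1456], [0.5424, 0.0674]] board mm [[90.9, 87.6], [-10.7, 16.3]]
chips sc world [[0.6403, 0.1453], [0.5432, 0.0637]] board mm [[92.4, 87.2], [-10.1, 12.5]]
stub far box world [[0.6643, -0.0219], [0.6674, -0.0406], [0.6322, -0.0446], [0.6292, -0.026]] board mm [[104.7, -81.3], [106.4, -100.2], [71.1, -101.7], [69.4, -82.9]]
stub near box world [[0.498, -0.0051], [0.493, -0.0228], [0.4558, -0.0093], [0.4608, 0.0083]] board mm [[-60.1, -52.9], [-66.3, -70.2], [-102.4, -54.2], [-96.2, -36.9]]
stub sc world [[0.6498, -0.0349], [0.4765, -0.0093]] board mm [[89.3, -93.3], [-81.8, -55.7]]
tall rim box world [[0.5626, 0.1857], [0.5639, 0.1172], [0.5977, 0.1524], [0.5281, 0.1505]] board mm [[17.7, 132.9], [14.2, 64.5], [50.4, 97.2], [-19.2, 100.1]]
tall rim world [[0.5632, 0.1514]] board mm [[16.0, 98.7]]
low rim world [[0.577, -0.0481]] board mm [[15.8, -101.3]]
low l/r/t/b world [[0.5765, -0.0187], [0.5776, -0.0774], [0.6067, -0.0477], [0.5475, -0.0485]
[... 487 characters left out ...]
253.8], [22.6, 328.6], [46.9, 341.7]]
sole top world [[0.6257, 0.3226], [0.6026, 0.3115], [0.5653, 0.3777]] board mm [[90.2, 265.0], [66.4, 255.5], [33.9, 324.2]]
grip top world [[0.6179, 0.3302], [0.597, 0.3197], [0.5698, 0.3712], [0.588, 0.3817]] board mm [[83.0, 273.2], [61.4, 264.1], [37.9, 317.4], [56.8, 326.6]]
pad top world [[0.505, 0.3493], [0.4439, 0.3191], [0.4047, 0.3928], [0.4665, 0.4261]] board mm [[-28.3, 300.1], [-91.4, 274.2], [-125.3, 350.5], [-61.3, 379.4]]
pad sc world [[0.5034, 0.3502], [0.4452, 0.317], [0.4033, 0.3947], [0.4619, 0.4255]] board mm [[-29.8, 301.1], [-90.2, 272.0], [-126.6, 352.5], [-66.0, 379.2]]
sanding world [[0.4507, -0.359]] board mm [[-132.0, -402.6]]
```

Both views agree to a few mm:
- **Board:** about (0.5535, 0.052), yaw about 4°.
- **Scraper:** about (0.594, 0.351), yaw about 30°.
- **Pad:** (0.455, 0.372), yaw about 28°.

Behind each cup there is a 60 mm strip. I'll sweep the far chip and far stub sideways into the gap between the cups, then pull everything toward −x. First I'll move over to the scraper.

```bash
python3 -m handwheel '[[[0.6,1,0.3,-1],[0.6,1,0.3,-1],[0.6,1,0.3,-1],[0.6,1,0.3,-1],[0.6,1,0.3,-1],[0.6,1,0.3,-1],[0.6,1,0.3,-1],[0.6,1,0.3,-1]]]' 87 60
```

```text
time_s: 0.95
tcp_pos: [0.3806, -0.3178, 0.3178]
eef_rot: [30.7, 89.3, 94.9]
contact_force: [1.5, -0.3, 0.4]
gripper_width: 0.0871
```

```bash
python3 -m handwheel '[[[0.5,1,0,-1],[0.5,1,0,-1],[0.5,1,0,-1],[0.5,1,0,-1],[0.5,1,0,-1],[0.5,1,0,-1],[0.5,1,0,-1],[0.4,1,0,0]]]' && python3 -m handwheel '[[[0.2,1,0,0],[0.2,1,0,0],[0.2,1,0,0],[0.2,1,0,0],[0.1,1,0,0],[0.1,1,0,0],[0.1,0.8,0,0],[0,0,0,0]]]'; python3 - <<'E'
from h import *
print(readout.get_state()['tcp_pos'])
c=vision.get_calibration('wrist'); im=vision.capture('wrist'); cv2.imwrite('pics/w1.png',im); np.save('w1.npy',c['pose'])
E
```

```text
time_s: 1.75
tcp_pos: [0.5415, 0.0146, 0.321]
eef_rot: [21.4, 89.1, 49.6]
contact_force: [0.1, -0.9, -0.1]
gripper_width: 0.0867
time_s: 2.55
tcp_pos: [0.6261, 0.2229, 0.308]
eef_rot: [74.7, 82.7, 112.0]
contact_force: [-1.5, -0.3, -0.9]
gripper_width: 0.0868
[0.62612714 0.22288562 0.30795376]
```

View pics/w1.png

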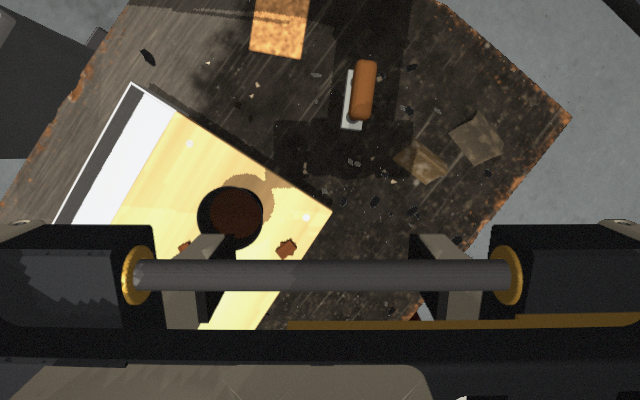

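The wrist view shows the scraper's orange grip at (362,90), the pad above it and the tall cup at (230,217). The tool has tilted to pitch 82.7°, so I need to find out why.

```bash
python3 -m handwheel '[[[0,0,0,0],[0,0,0,0]]]'; python3 - <<'E'
from h import *
from scipy.spatial.transform import Rotation as Ro
s=readout.get_state(); print(s['joints'].round(1),s['qd'].round(1)); R=Ro.from_euler('xyz',s['eef_rot'],degrees=True).as_matrix(); print(R.round(3))
E
```

```text
time_s: 2.8
tcp_pos: [0.6253, 0.2208, 0.3079]
eef_rot: [75.1, 82.7, 112.4]
contact_force: [-0.1, 0.2, -0.1]
gripper_width: 0.0874
[  31.9   17.8    9.8   -7.3  -80.8 -173.6] [-0.3 -0.5 -0.3  0.2 -0.1  0. ]
[[-0.048 -0.602  0.797]
 [ 0.117  0.789  0.603]
 [-0.992  0.122  0.032]]
```

Joint 6 is at its limit: jaw angle = q1+q6+180. I need the opposite half-turn, with the jaws at 210° instead of 30°. I'll turn back and watch the tilt.

```bash
python3 -m handwheel '[[[-0.1,0.4,0,1],[-0.1,0.4,0,1],[-0.1,0.4,0,1],[-0.1,0.4,0,1],[-0.1,0.4,0,1],[-0.1,0.4,0,1],[-0.1,0.4,0,1],[-0.1,0.4,0,1]]]'; cat > st.py <<'E'
from h import *
from scipy.spatial.transform import Rotation as Ro
s=readout.get_state(); R=Ro.from_euler('xyz',s['eef_rot'],degrees=True).as_matrix()
print('t',s['time_s'],'tcp',s['tcp_pos'].round(4),'q',s['joints'].round(1),'jaw',np.degrees(np.arctan2(R[1,2],R[0,2])).round(1)%360,'down axis',R[:,0].round(3),'jaw z',R[2,2].round(3),'grasp pt',(s['tcp_pos']-.0188*R[:,0]).round(4),'F',s['contact_force'].round(1),'w',s['gripper_width'].round(4))
E
python3 st.py
```

```text
time_s: 3.6
tcp_pos: [0.5918, 0.3433, 0.3136]
eef_rot: [72.5, 82.9, 150.7]
contact_force: [-0.0, -0.3, 0.5]
gripper_width: 0.0866Traceback (most recent call last):
  File "st.py", line 4, in <module>
    print('t',s['time_s'],'tcp',s['tcp_pos'].round(4),'q',s['joints'].round(1),'jaw',np.degrees(np.arctan2(R[1,2],R[0,2])).round(1)%360,'down axis',R[:,0].round(3),'jaw z',R[2,2].round(3),'grasp pt',(s['tcp_pos']-.0188*R[:,0]).round(4),'F',s['contact_force'].round(1),'w',s['gripper_width'].round(4))
                                                                                                                                                                                                                                                                                ^^^^^^^^^^^^^^^^^^^^^^^^
AttributeError: 'float' object has no attribute 'round'
```

```bash
sed -i "s/,'w',.*$/,'w',round(float(s['gripper_width']),4))/" st.py; python3 st.py; python3 -m handwheel '[[[0,0,0,1],[0,0,0,1],[0,0,0,1],[0,0,0,1],[0,0,0,1],[0,0,0,1],[0,0,0,1],[0,0,0,1]]]' >/dev/null;  python3 -m handwheel '[[[0,0,0,1],[0,0,0,1],[0,0,0,1],[0,0,0,1],[0,0,0,1],[0,0,0,1],[0,0,0,1],[0,0,0,1]]]' >/dev/null; python3 -m handwheel '[[[0,0,0,1],[0,0,0,1],[0,0,0,1],[0,0,0,1],[0,0,0,1],[0,0,0,1],[0,0,0,1],[0,0,0,1]]]'; python3 st.py
```

```text
t 3.6 tcp [0.5918 0.3433 0.3136] q [  42.4   21.9   16.2   -6.8  -86.6 -143.8] jaw 78.0 down axis [-0.108  0.061 -0.992] jaw z 0.037 grasp pt [0.5939 0.3421 0.3323] F [-0.  -0.3  0.5] w 0.0866
time_s: 6.0
tcp_pos: [0.5913, 0.323, 0.3278]
eef_rot: [73.1, 83.5, -84.7]
contact_force: [-0.2, -0.4, 0.8]
gripper_width: 0.0871
t 6.0 tcp [0.5913 0.323  0.3278] q [ 47.9  19.9  10.4   4.8 -84.9 -26.4] jaw 202.1 down axis [ 0.01  -0.112 -0.994] jaw z 0.033 grasp pt [0.5911 0.3251 0.3465] F [-0.2 -0.4  0.8] w 0.0871
```

```bash
python3 -m handwheel '[[[0,0.4,-0.5,1],[0,0.2,-0.5,0.6],[0,0,0,0]]]'; python3 - <<'E'
from h import *
c=vision.get_calibration('wrist'); im=vision.capture('wrist'); cv2.imwrite('pics/w2.png',im); np.save('w2.npy',c['pose'])
E
python3 st.py
```

```text
time_s: 6.3
tcp_pos: [0.5915, 0.3445, 0.2902]
eef_rot: [75.2, 83.7, -74.4]
contact_force: [0.2, 0.3, -1.2]
gripper_width: 0.0869
t 6.35 tcp [0.5922 0.3444 0.292 ] q [ 49.4  20.9   7.1   5.4 -79.7 -20.2] jaw 210.3 down axis [ 0.031 -0.106 -0.994] jaw z 0.026 grasp pt [0.5916 0.3464 0.3107] F [ 0.1 -0.7  1.4] w 0.0866
```

View pics/w2.png

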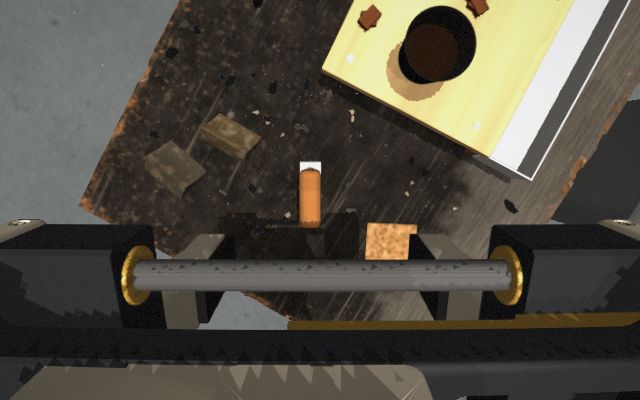

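The wrist view shows the bar from about (300,168) to (321,228), aligned with the image's vertical axis, so the yaw is right. I'll cast it at z = 0.095.

```bash
python3 - <<'E'
from h import *
c=vision.get_calibration('wrist'); c['pose']=np.load('w2.npy'); im=cv2.imread('pics/w2.png')
h,s,v=cv2.split(cv2.cvtColor(im,cv2.COLOR_BGR2HSV)); m=((h>5)&(h<18)&(s>130)&(v>90)).astype(np.uint8); m[:,:285]=0;m[:,340:]=0;m[:150]=0;m[232:]=0
cn=max(cv2.findContours(m,0,1)[0],key=cv2.contourArea); rc=cv2.minAreaRect(cn); b=cv2.boxPoints(rc); print(rc)
w=plane(c,b,.095)[:,:2]; print(w.round(4), w.mean(0).round(4), np.linalg.norm(np.roll(w,-1,0)-w,axis=1).round(4))
e=[np.roll(w,-1,0)[i]-w[i] for i in range(4)]; print([np.degrees(np.arctan2(q[1],q[0])).round(1) for q in e])
print(plane(c,[(300.5,162),(321,162)],.018).round(4))
E
```

```text
((309.5, 198.5), (57.0, 21.0), 90.0)
[[0.6218 0.3289]
 [0.6026 0.3177]
 [0.5713 0.3711]
 [0.591  0.3825]] [0.5967 0.35  ] [0.0222 0.0619 0.0228 0.0618]
[np.float64(-149.7), np.float64(120.4), np.float64(30.0), np.float64(-60.2)]
[[0.6253 0.3247 0.018 ]
 [0.6026 0.3114 0.018 ]]
```

```bash
python3 -m handwheel '[[[0.1,0.1,-0.8,0],[0,0,-0.8,0],[0,0,-0.8,0],[0,0,-0.8,0],[0,0,-0.7,0],[0,0,-0.5,0],[0,0,0,0]]]';python3 st.py
```

```text
time_s: 7.05
tcp_pos: [0.6015, 0.3451, 0.1242]
eef_rot: [85.1, 83.9, -65.6]
contact_force: [-0.5, -0.1, -0.5]
gripper_width: 0.0871
t 7.05 tcp [0.6015 0.3451 0.1242] q [ 49.   26.9  -6.3   6.4 -59.6 -23. ] jaw 209.3 down axis [ 0.044 -0.097 -0.994] jaw z 0.009 grasp pt [0.6006 0.3469 0.1429] F [-0.5 -0.1 -0.5] w 0.0871
```

```bash
python3 -m handwheel '[[[-0.1,0.1,-0.4,0.1],[-0.1,0.05,-0.4,0],[0,0,-0.4,0],[0,0,-0.2,0],[0,0,0,0]]]';python3 st.py
```

```text
time_s: 7.55
tcp_pos: [0.5992, 0.3526, 0.0783]
eef_rot: [92.2, 84.0, -58.3]
contact_force: [-0.5, -0.8, -0.4]
gripper_width: 0.0869
t 7.55 tcp [0.5992 0.3526 0.0783] q [ 49.6  29.   -9.6   7.2 -53.5 -24.5] jaw 209.5 down axis [ 0.055 -0.09  -0.994] jaw z -0.004 grasp pt [0.5981 0.3542 0.097 ] F [-0.5 -0.8 -0.4] w 0.0869
```

```bash
python3 -m handwheel '[[[-0.05,-0.08,-0.2,0],[0,0,-0.1,0],[0,0,0,0]]]';python3 st.py;python3 -m handwheel '[[[0,0,0,0],[0,0,0,0],[0,0,0,0],[0,0,0,0],[0,0,0,0],[0,0,0,0],[0,0,0,0]]]' 10 60;python3 st.py
```

```text
time_s: 7.85
tcp_pos: [0.5988, 0.3499, 0.0691]
eef_rot: [94.8, 84.0, -55.8]
contact_force: [-0.1, 0.5, -0.4]
gripper_width: 0.0871
t 7.85 tcp [0.5988 0.3499 0.0691] q [ 49.5  29.3 -10.7   7.4 -51.9 -24.8] jaw 209.4 down axis [ 0.059 -0.087 -0.995] jaw z -0.009 grasp pt [0.5977 0.3515 0.0878] F [-0.1  0.5 -0.4] w 0.0871
time_s: 8.55
tcp_pos: [0.5993, 0.3504, 0.0704]
eef_rot: [95.6, 84.0, -55.0]
contact_force: [0.4, -0.3, 0.2]
gripper_width: 0.0367
t 8.55 tcp [0.5993 0.3504 0.0704] q [ 49.5  29.2 -10.6   7.4 -52.  -24.8] jaw 209.4 down axis [ 0.06  -0.086 -0.995] jaw z -0.01 grasp pt [0.5982 0.352  0.0891] F [ 0.4 -0.3  0.2] w 0.0367
```

```bash
python3 -m handwheel '[[[0,0,0,0],[0,0,0,0],[0,0,0,0],[0,0,0,0]]]' 10 60;python3 st.py
```

```text
time_s: 8.95
tcp_pos: [0.5991, 0.3502, 0.0702]
eef_rot: [95.3, 84.0, -55.3]
contact_force: [-0.7, -0.9, -0.1]
gripper_width: 0.024
t 8.95 tcp [0.5991 0.3502 0.0702] q [ 49.5  29.2 -10.6   7.4 -52.  -24.8] jaw 209.4 down axis [ 0.06  -0.086 -0.995] jaw z -0.01 grasp pt [0.598  0.3519 0.0889] F [-0.7 -0.9 -0.1] w 0.024
```

Gripped at 24 mm, with TCP z at 0.0702 and the sole on the table. Now I'll lift and turn toward the far chip.

```bash
cat > bf.py <<'E'
import sys
from h import *
from scipy.spatial.transform import Rotation as Ro
m=np.array([.5535,.0522]); th=np.radians(4.1); B=np.array([[np.cos(th),-np.sin(th)],[np.sin(th),np.cos(th)]])
s=readout.get_state(); R=Ro.from_euler('xyz',s['eef_rot'],degrees=True).as_matrix()
g=s['tcp_pos']-.0188*R[:,0]; jaw=np.degrees(np.arctan2(R[1,2],R[0,2]))%360
b=(g[:2]-m)@B*1e3
print(f"t {s['time_s']:.2f} board xy {b.round(1)} sole z {1e3*(s['tcp_pos'][2]-.0702):.1f} above board {1e3*(s['tcp_pos'][2]-.1202):.1f} jaw {jaw:.1f} rel board {jaw-4.1:.1f} down {R[:2,0].round(3)} jawz {R[2,2]:.3f} F {s['contact_force'].round(1)} w {s['gripper_width']:.4f} q {s['joints'].round(0)}")
if len(sys.argv)>2:
    t=np.array([float(sys.argv[1]),float(sys.argv[2])]); d=B@(t-b); print('to target rows units world', (d/40).round(2))
    if len(sys.argv)>3: print('z units',round((float(sys.argv[3])-1e3*(s['tcp_pos'][2]-.1202))/40,2))
    if len(sys.argv)>4: print('turn units',round((float(sys.argv[4])+4.1-jaw)/5,2))
E
python3 -m handwheel '[[[0,0,0.3,0],[0,0,0.7,0],[0,0,1,0],[0,0,1,0.5],[0,-0.5,1,1],[0,-0.5,0.5,1],[0,-0.5,0,1],[0,-0.5,0,1]]]'; python3 bf.py 98 132 100 270
```

```text
time_s: 9.75
tcp_pos: [0.5945, 0.2672, 0.256]
eef_rot: [90.6, 83.8, -36.6]
contact_force: [-0.5, -1.2, -4.5]
gripper_width: 0.0236
t 9.75 board xy [ 54.8 212.8] sole z 185.8 above board 135.8 jaw 232.8 rel board 228.7 down [ 0.086 -0.064] jawz -0.001 F [-0.5 -1.2 -4.5] w 0.0236 q [ 45.  16.  -5.   7. -68.   5.]
to target rows units world [ 1.22 -1.94]
z units -0.9
turn units 8.27
```

```bash
python3 -m handwheel '[[[0.2,-0.2,0,1],[0.2,-0.3,0,1],[0.2,-0.3,-0.1,1],[0.2,-0.3,-0.2,1],[0.2,-0.3,-0.2,1],[0.1,-0.3,-0.2,1],[0,-0.2,-0.2,1],[0,0,0,1]]]' >/dev/null; python3 bf.py 98 132 20 270
```

```text
t 10.55 board xy [ 89.  125.3] sole z 152.3 above board 102.3 jaw 274.3 rel board 270.2 down [0.101 0.011] jawz -0.003 F [-0.   0.  -4.5] w 0.0239 q [ 35.  16.  -8.   3. -61.  58.]
to target rows units world [0.21 0.18]
z units -2.06
turn units -0.05
```

```bash
python3 -m handwheel '[[[0.1,0.1,-0.5,0],[0.1,0.1,-0.5,0],[0,0,-0.5,0],[0,0,-0.5,0],[0,0,-0.1,0],[0,0,0,0]]]' >/dev/null; python3 bf.py 98 132 2 270
python3 - <<'E'
from h import *
t=vision.capture('top'); s=vision.capture('scene')
a=cv2.resize(t[140:260,210:370],(800,600),interpolation=cv2.INTER_CUBIC); cv2.imwrite('pics/t1.png',a)
cv2.imwrite('pics/s1.png',cv2.resize(s[150:300,200:400],(800,600),interpolation=cv2.INTER_CUBIC))
E
python3 bf.py
```

```text
t 11.15 board xy [ 95.6 130.8] sole z 68.0 above board 18.0 jaw 274.4 rel board 270.3 down [0.099 0.011] jawz -0.003 F [ 0.3 -0.2 -3.2] w 0.0234 q [ 35.  20. -13.   3. -51.  58.]
to target rows units world [0.06 0.03]
z units -0.4
turn units -0.06
t 11.25 board xy [ 96.  131.1] sole z 68.9 above board 18.9 jaw 274.4 rel board 270.3 down [0.1   0.012] jawz -0.004 F [ 0.4  0.2 -3.6] w 0.0235 q [ 35.  20. -13.   3. -51.  58.]
```

View pics/t1.png

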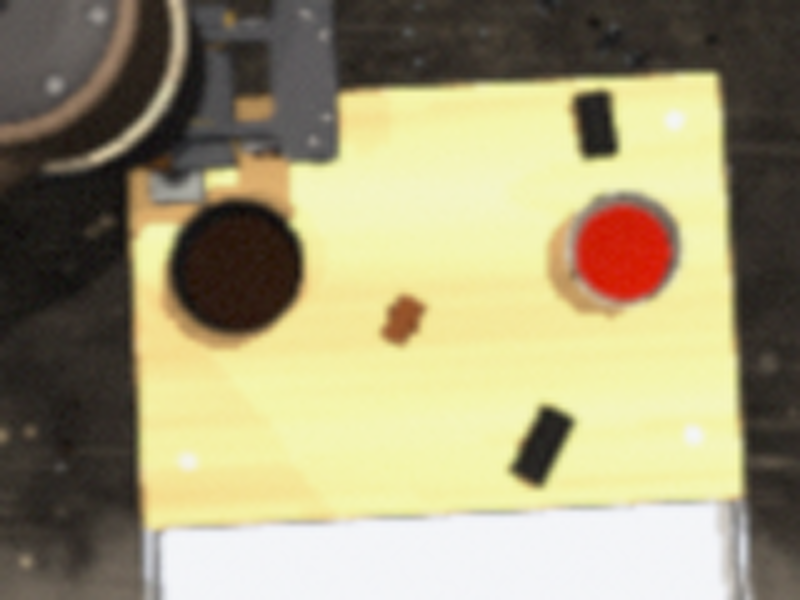

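View pics/s1.png

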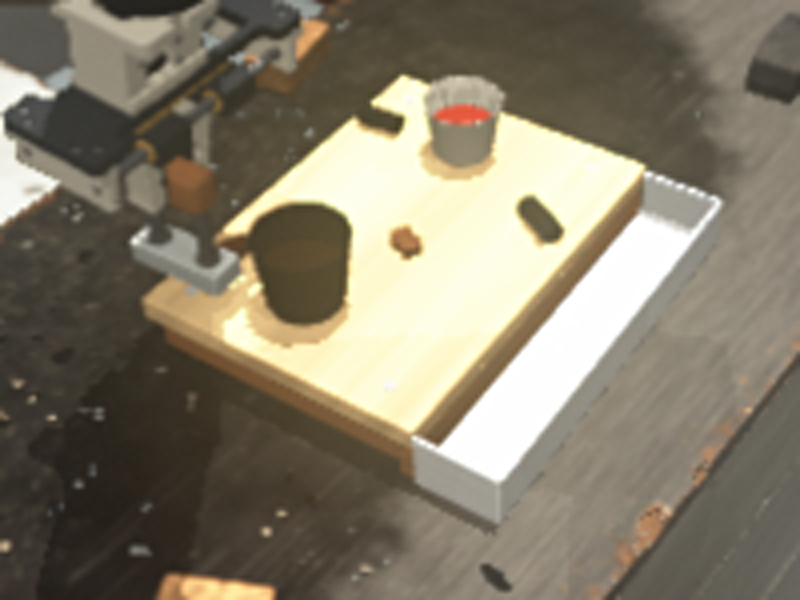

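The scraper now hangs behind and beside the tall cup. The sole's near end shows at (150–205,202) in the top crop, and in the scene crop its lower edge runs (134,258)–(210,292). I'll check the offset from the grasp point.

```bash
python3 - <<'E'
from h import *
m=np.array([.5535,.0522]); th=np.radians(4.1); B=np.array([[np.cos(th),-np.sin(th)],[np.sin(th),np.cos(th)]])
c=vision.get_calibration('top'); cs=vision.get_calibration('scene')
T=lambda p:(np.array(p,float)+.5)/5-.5+[210,140]
S=lambda p:(np.array(p,float)+.5)/4-.5+[200,150]
for z in (.087,): print('top sole end',((plane(c,T([(150,202),(206,201)]),z)[:,:2]-m)@B*1e3).round(1))
print('scene sole top corners',((plane(cs,S([(131,240),(212,272),(239,258)]),.087)[:,:2]-m)@B*1e3).round(1))
print('scene sole bottom corners',((plane(cs,S([(136,259),(213,292)]),.069)[:,:2]-m)@B*1e3).round(1))
E
```

```text
top sole end [[ 56.3 144.6]
 [ 55.2 115.3]]
scene sole top corners [[130.7 143.2]
 [ 61.4 138.4]
 [ 55.1 117.8]]
scene sole bottom corners [[130.4 142.6]
 [ 62.4 139.7]]
```

```bash
python3 - <<'E'
from h import *
m=np.array([.5535,.0522]); th=np.radians(4.1); B=np.array([[np.cos(th),-np.sin(th)],[np.sin(th),np.cos(th)]])
c=vision.get_calibration('wrist'); c['pose']=np.load('w2.npy')
f=lambda p,z:print(((plane(c,p,z)[:,:2]-m)@B*1e3).round(1).tolist())
f([(440,44),(404,44),(476,44),(440,6),(440,82)],.11); f([(323,73),(490,153)],.05); f([(370,17),(478,5)],.058)
E
python3 bf.py 100 131 2 270
```

```text
[[17.7, 97.6], [49.5, 113.9], [-14.5, 80.8], [34.6, 66.5], [0.2, 129.3]]
[[111.9, 161.9], [-109.9, 153.7]]
[[91.4, 86.1], [-11.0, 18.3]]
t 11.25 board xy [ 96.  131.1] sole z 68.9 above board 18.9 jaw 274.4 rel board 270.3 down [0.1   0.012] jawz -0.004 F [ 0.4  0.2 -3.6] w 0.0235 q [ 35.  20. -13.   3. -51.  58.]
to target rows units world [0.1 0. ]
z units -0.42
turn units -0.06
```

```bash
python3 -m handwheel '[[[0.1,0,-0.2,0],[0,0,-0.15,0],[0,0,-0.05,0],[0,0,0,0]]]' >/dev/null; python3 bf.py 100 30 2 270
```

```text
t 11.65 board xy [101.8 131.4] sole z 54.8 above board 4.8 jaw 274.4 rel board 270.3 down [0.104 0.014] jawz -0.006 F [ 0.3 -0.2 -4.2] w 0.0238 q [ 34.  22. -14.   4. -49.  58.]
to target rows units world [ 0.14 -2.53]
z units -0.07
turn units -0.06
```

```bash
python3 -m handwheel '[[[0,-0.25,-0.07,0],[0.02,-0.3,0,0],[0.02,-0.3,0,0],[0.02,-0.3,0,0],[0.02,-0.3,0,0]]]' >/dev/null; python3 bf.py 100 30 2 270
```

```text
t 12.15 board xy [100.7  69.5] sole z 52.3 above board 2.3 jaw 274.5 rel board 270.4 down [0.104 0.014] jawz -0.006 F [ 0.4 -0.3 -3.9] w 0.0237 q [ 29.  21. -15.   3. -49.  63.]
to target rows units world [ 0.05 -0.99]
z units -0.01
turn units -0.08
```

```bash
python3 -m handwheel '[[[0.01,-0.25,0,0],[0.01,-0.25,0,0],[0.01,-0.25,0,0],[0.01,-0.15,0,0],[0,0,0,0]]]' >/dev/null; python3 bf.py 100 30 2 270
python3 - <<'E'
from h import *
t=vision.capture('top'); s=vision.capture('scene')
a=cv2.resize(t[140:260,210:370],(800,600),interpolation=cv2.INTER_CUBIC); cv2.imwrite('pics/t2.png',a)
cv2.imwrite('pics/s2.png',cv2.resize(s[150:300,200:400],(800,600),interpolation=cv2.INTER_CUBIC))
E
```

```text
t 12.65 board xy [99.5 27.4] sole z 52.8 above board 2.8 jaw 274.3 rel board 270.2 down [0.105 0.014] jawz -0.006 F [-0.1 -0.8 -3.7] w 0.0238 q [ 26.  20. -16.   3. -48.  67.]
to target rows units world [0.01 0.07]
z units -0.02
turn units -0.05
```

View pics/t2.png

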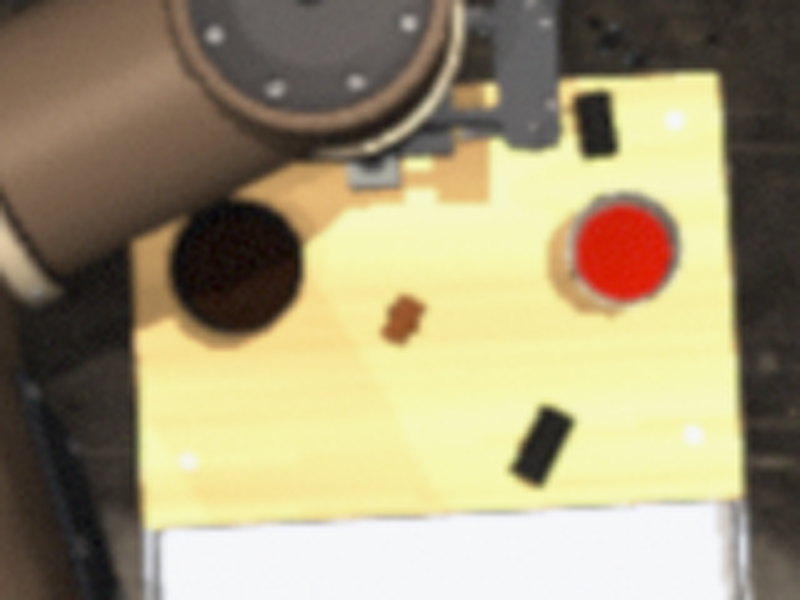

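View pics/s2.png

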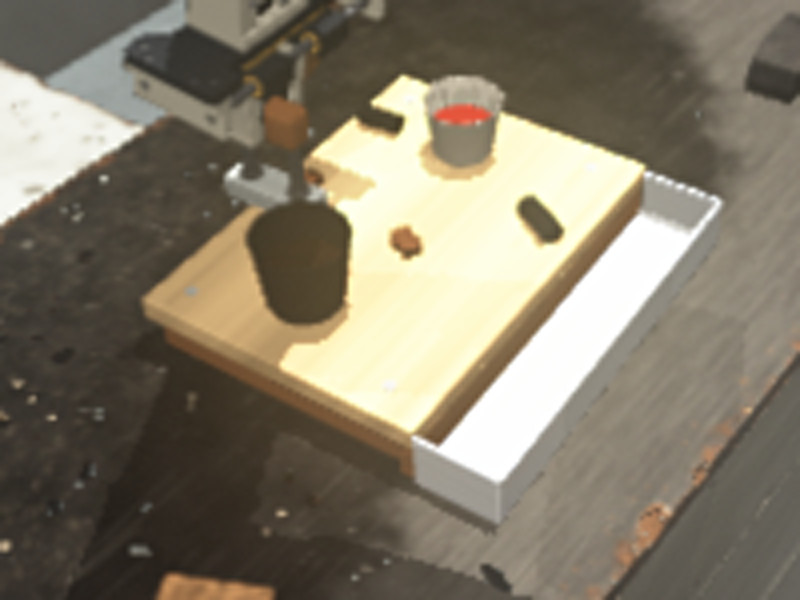

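The chip is at (316,177) in the scene crop, on the board in front of the sole. The cups haven't moved. I'll lift over to the outer side of the far stub.

```bash
python3 -m handwheel '[[[0,0.15,0.3,0],[0,0,0.8,0],[0,-0.7,0.1,0],[0.05,-0.9,0,0],[0.05,-0.9,0,0],[0.05,-0.9,0,0],[0.05,-0.5,0,0],[0,0,0,0]]]' >/dev/null; python3 bf.py 100 -131 2 270
```

```text
t 13.55 board xy [  99.9 -118.6] sole z 110.5 above board 60.5 jaw 275.0 rel board 270.9 down [0.112 0.015] jawz -0.006 F [ 0.3 -0.5 -3.6] w 0.0237 q [ 12.  18. -10.   1. -56.  83.]
to target rows units world [ 0.02 -0.31]
z units -1.46
turn units -0.18
```

```bash
python3 -m handwheel '[[[0.03,-0.35,-0.2,-0.2],[0,0,-0.4,0],[0,0,-0.4,0],[0,0,-0.2,0],[0,0,-0.1,0],[0,0,0,0]]]' >/dev/null; python3 bf.py 100 -45 2 270
```

```text
t 14.15 board xy [ 102.2 -130. ] sole z 59.3 above board 9.3 jaw 274.1 rel board 270.0 down [0.116 0.014] jawz -0.006 F [-0.2  0.  -3.4] w 0.0235 q [ 11.  21. -13.   1. -49.  83.]
to target rows units world [-0.21  2.12]
z units -0.18
turn units 0.01
```

```bash
python3 -m handwheel '[[[0,0,-0.15,0],[-0.02,0.2,-0.03,0],[-0.02,0.25,0,0],[-0.02,0.25,0,0],[-0.02,0.25,0,0],[-0.02,0.25,0,0],[-0.02,0.25,0,0]]]' >/dev/null; python3 bf.py 100 -45 2 270
```

```text
t 14.85 board xy [102.9 -66.6] sole z 54.2 above board 4.2 jaw 274.1 rel board 270.0 down [0.12  0.014] jawz -0.006 F [ 0.1 -0.4 -4.5] w 0.0238 q [ 17.  20. -15.   2. -48.  76.]
to target rows units world [-0.11  0.53]
z units -0.06
turn units 0.0
```

```bash
python3 -m handwheel '[[[-0.03,0.2,-0.05,0],[-0.03,0.2,0,0],[-0.02,0.1,0,0],[0,0,0,0]]]' >/dev/null; python3 bf.py 100 -45 2 270
python3 - <<'E'
from h import *
t=vision.capture('top'); s=vision.capture('scene')
a=cv2.resize(t[140:260,210:370],(800,600),interpolation=cv2.INTER_CUBIC); cv2.imwrite('pics/t3.png',a)
cv2.imwrite('pics/s3.png',cv2.resize(s[150:300,200:400],(800,600),interpolation=cv2.INTER_CUBIC))
E
```

```text
t 15.25 board xy [101.  -42.6] sole z 52.3 above board 2.3 jaw 274.2 rel board 270.1 down [0.12  0.015] jawz -0.006 F [-0.4  0.9 -4. ] w 0.0236 q [ 19.  20. -16.   2. -47.  74.]
to target rows units world [-0.02 -0.06]
z units -0.01
turn units -0.02
```

View pics/s3.png

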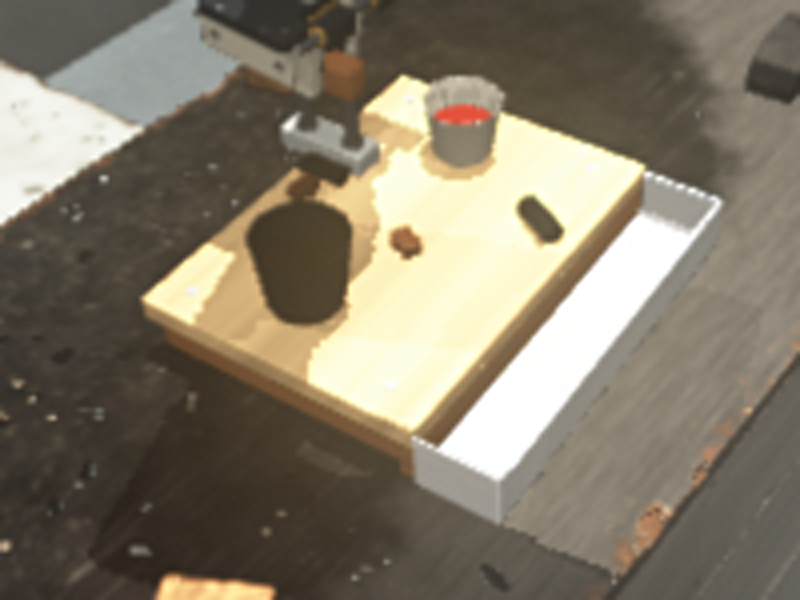

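View pics/t3.png

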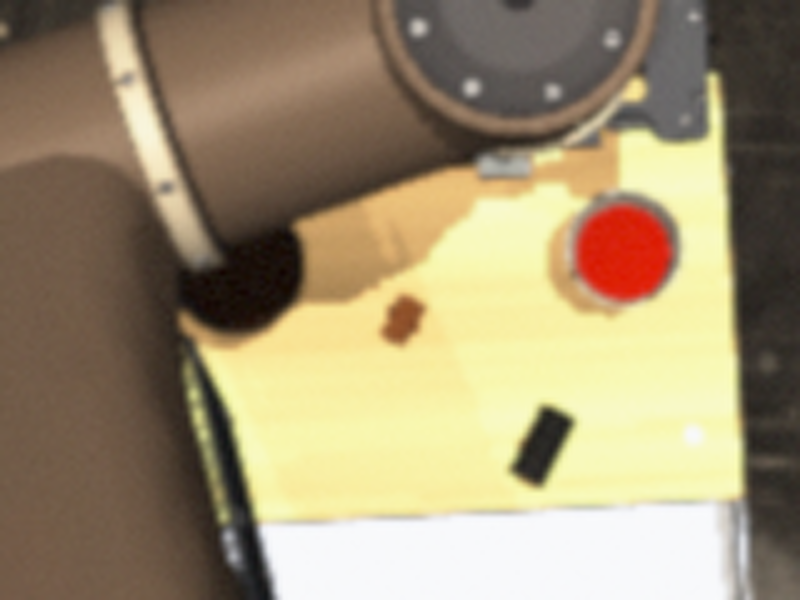

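```bash
python3 - <<'E'
from h import *
m=np.array([.5535,.0522]); th=np.radians(4.1); B=np.array([[np.cos(th),-np.sin(th)],[np.sin(th),np.cos(th)]])
cs=vision.get_calibration('scene')
S=lambda p:(np.array(p,float)+.5)/4-.5+[200,150]
print(((plane(cs,S([(303,187),(326,168),(300,160)]),.056)[:,:2]-m)@B*1e3).round(1))
E
```

```text
[[ 90.7   5.2]
 [ 90.  -22.4]
 [113.1 -19.7]]
```

Chip at (90,5) and stub at (90,−22) in board mm, both inside the gap. I'll lift, turn −90° and set down behind them.

```bash
python3 -m handwheel '[[[0,-0.15,0.3,0],[0.1,0,0.6,-1],[0.2,0.1,0.3,-1],[0.2,0.2,0,-1],[0.2,0.2,0,-1],[0.1,0.2,0,-1],[0.1,0.2,0,-1],[0,0,0,-1]]]' >/dev/null; python3 -m handwheel '[[[0,0,0,-1],[0,0,0,-1],[0,0,0,-1],[0,0,0,-1],[0,0,0,-1],[0,0,0,-1],[0,0,0,-1],[0,0,0,-1]]]' >/dev/null; python3 bf.py 130 -5 20 180
```

```text
t 16.95 board xy [144.2 -27.5] sole z 118.8 above board 68.8 jaw 195.4 rel board 191.3 down [ 0.049 -0.118] jawz -0.016 F [ 0.5  0.3 -3.1] w 0.0234 q [ 23.  23.  -4.   8. -63. -11.]
to target rows units world [-0.4   0.54]
z units -1.22
turn units -2.26
```

```bash
python3 -m handwheel '[[[-0.1,0.2,-0.2,-1],[-0.1,0.2,-0.3,-1],[-0.1,0.14,-0.4,-0.3],[0,0,-0.3,0],[0,0,0,0]]]' >/dev/null; python3 bf.py 130 -5 2 180
```

```text
t 17.45 board xy [136.2  -8.8] sole z 74.7 above board 24.7 jaw 183.0 rel board 178.9 down [ 0.028 -0.124] jawz -0.022 F [-0.2  0.1 -4.9] w 0.0238 q [ 24.  25.  -7.   8. -59. -26.]
to target rows units world [-0.16  0.08]
z units -0.57
turn units 0.21
```

```bash
python3 -m handwheel '[[[-0.1,0.1,-0.25,0.2],[0,0,-0.2,0],[0,0,-0.1,0],[0,0,0,0]]]' >/dev/null; python3 bf.py 0 -5 2 180
```

```text
t 17.85 board xy [133.2  -5.7] sole z 52.9 above board 2.9 jaw 184.2 rel board 180.1 down [ 0.033 -0.123] jawz -0.024 F [-0.1  0.1 -3.1] w 0.0237 q [ 25.  26. -10.   9. -56. -25.]
to target rows units world [-3.32 -0.22]
z units -0.02
turn units -0.02
```

```bash
python3 -m handwheel '[[[-0.2,-0.01,-0.03,0],[-0.25,-0.02,0,0],[-0.25,-0.02,0,0],[-0.25,-0.02,0,0],[-0.25,-0.02,0,0],[-0.25,-0.02,0,0]]]' >/dev/null; python3 bf.py 0 -5 2 180
```

```text
t 18.45 board xy [71.1 -6. ] sole z 52.8 above board 2.8 jaw 184.2 rel board 180.1 down [ 0.035 -0.123] jawz -0.026 F [ 0.2  0.1 -4.6] w 0.0234 q [ 27.  20. -18.   9. -53. -28.]
to target rows units world [-1.77 -0.1 ]
z units -0.02
turn units -0.02
```

```bash
python3 -m handwheel '[[[-0.25,-0.02,-0.03,0],[-0.25,-0.02,0,0],[-0.25,-0.02,0,0],[-0.25,-0.02,0,0],[-0.25,-0.02,0,0],[-0.25,-0.02,0,0],[-0.25,-0.02,0,0],[0,0,0,0]]]' >/dev/null; python3 bf.py 0 -5 2 180
python3 - <<'E'
from h import *
t=vision.capture('top'); s=vision.capture('scene')
a=cv2.resize(t[140:260,210:370],(800,600),interpolation=cv2.INTER_CUBIC); cv2.imwrite('pics/t4.png',a)
cv2.imwrite('pics/s4.png',cv2.resize(s[150:300,200:400],(800,600),interpolation=cv2.INTER_CUBIC))
E
```

```text
t 19.25 board xy [-7.  -6.8] sole z 52.4 above board 2.4 jaw 184.2 rel board 180.1 down [ 0.036 -0.122] jawz -0.027 F [ 0.5  0.4 -4.4] w 0.0238 q [ 30.  14. -28.   9. -50. -32.]
to target rows units world [0.17 0.06]
z units -0.01
turn units -0.02
```

View pics/s4.png

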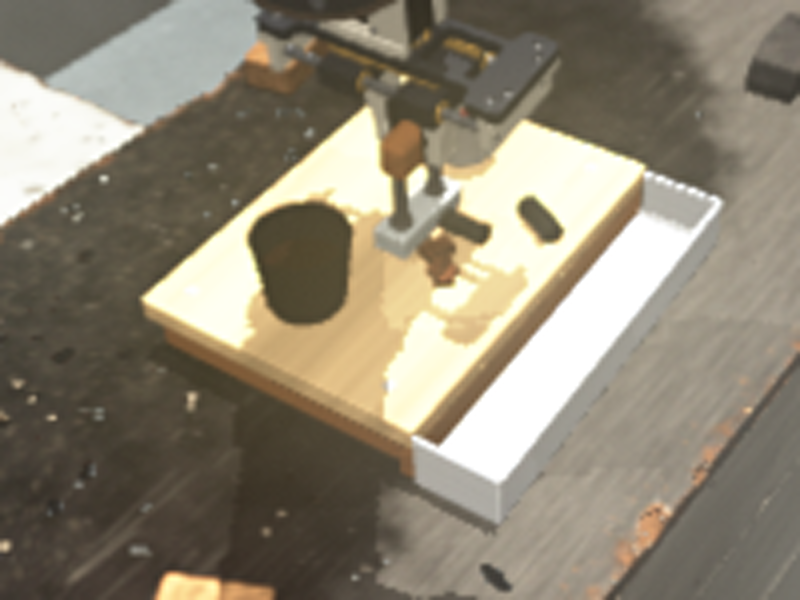

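View pics/t4.png

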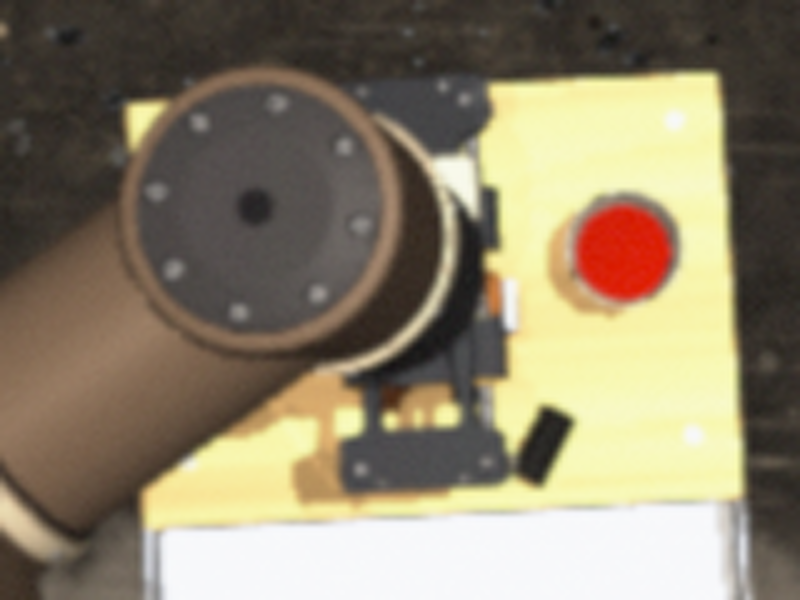

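The stub (470,230) and both chips (437,257) sit ahead of the sole. I'll keep sweeping.

```bash
python3 -m handwheel '[[[-0.25,-0.02,0,0],[-0.25,-0.02,0,0],[-0.25,-0.02,0,0],[-0.25,-0.02,0,0],[-0.25,-0.02,0,0],[-0.2,-0.02,0,0]]]' >/dev/null; python3 bf.py -110 -5 2 180
```

```text
t 19.95 board xy [-66.6  -7.1] sole z 52.6 above board 2.6 jaw 184.2 rel board 180.1 down [ 0.038 -0.122] jawz -0.029 F [ 0.1  0.8 -4.1] w 0.0236 q [ 33.   8. -35.   9. -49. -35.]
to target rows units world [-1.09 -0.03]
z units -0.01
turn units -0.02
```

```bash
python3 -m handwheel '[[[-0.2,-0.01,0,0],[-0.2,-0.01,0,0],[-0.2,-0.01,0,0],[-0.2,-0.01,0,0],[-0.2,-0.01,0,0],[-0.2,-0.01,0,0],[0,0,0,0]]]' >/dev/null; python3 bf.py -110 -5 2 180
python3 - <<'E'
from h import *
t=vision.capture('top'); s=vision.capture('scene')
a=cv2.resize(t[140:260,210:370],(800,600),interpolation=cv2.INTER_CUBIC); cv2.imwrite('pics/t5.png',a)
cv2.imwrite('pics/s5.png',cv2.resize(s[150:300,200:400],(800,600),interpolation=cv2.INTER_CUBIC))
E
```

```text
t 20.65 board xy [-120.3   -6.2] sole z 52.8 above board 2.8 jaw 184.2 rel board 180.1 down [ 0.038 -0.122] jawz -0.029 F [-0.1 -0.2 -3.8] w 0.0232 q [ 37.   3. -41.   9. -49. -39.]
to target rows units world [0.26 0.05]
z units -0.02
turn units -0.03
```

View pics/s5.png

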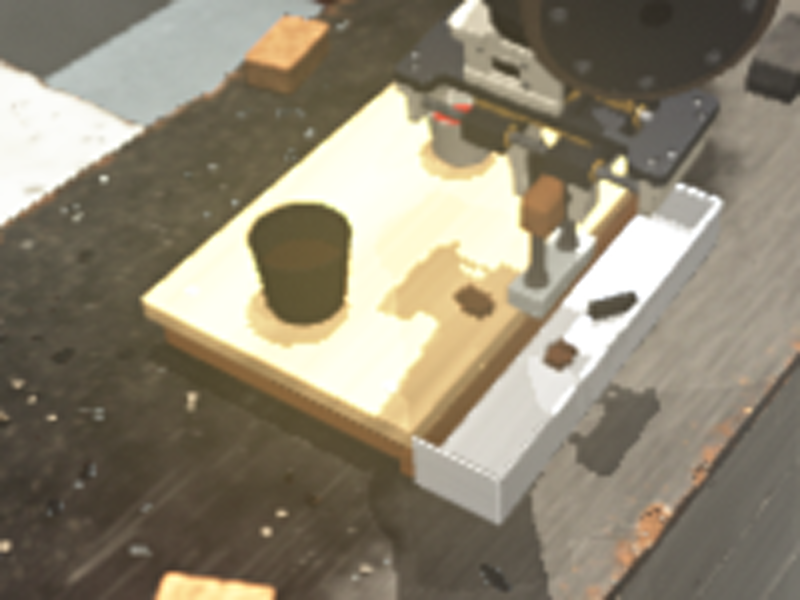

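View pics/t5.png

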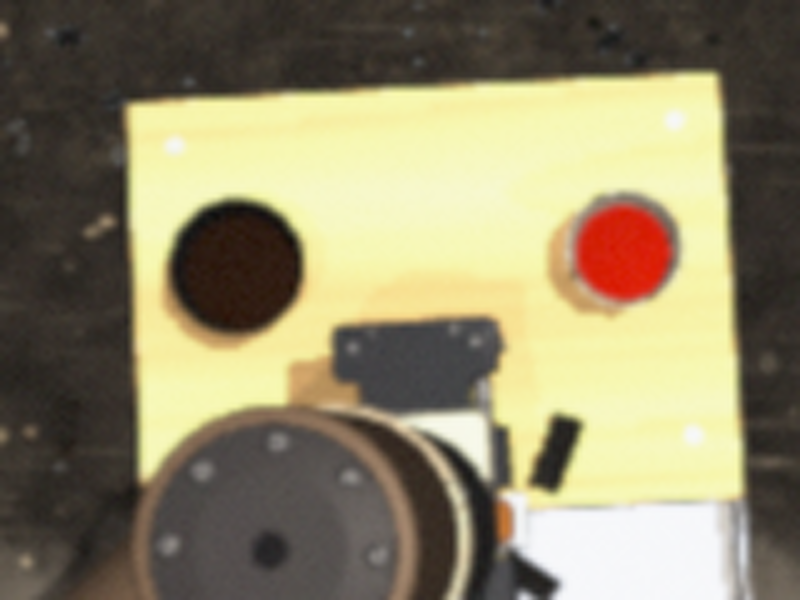

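One stub and one chip are in the channel. One chip slipped off the sole's end and is at (474,300) in the scene crop. The near stub is at (556,452) in the top crop. I'll locate both.

```bash
python3 - <<'E'
from h import *
m=np.array([.5535,.0522]); th=np.radians(4.1); B=np.array([[np.cos(th),-np.sin(th)],[np.sin(th),np.cos(th)]])
c=vision.get_calibration('top'); cs=vision.get_calibration('scene')
T=lambda p:(np.array(p,float)+.5)/5-.5+[210,140]
S=lambda p:(np.array(p,float)+.5)/4-.5+[200,150]
f=lambda w:print(((w[:,:2]-m)@B*1e3).round(1).tolist())
f(plane(cs,S([(474,300),(455,295),(495,302),(480,317),(468,283)]),.055)); f(plane(c,T([(556,452),(555,415),(581,422),(531,483),(556,491)]),.064))
E
python3 bf.py -70 42 40 180
```

```text
[[-84.8, 39.5], [-70.9, 42.3], [-98.2, 33.5], [-97.3, 51.4], [-72.0, 27.3]]
[[-84.6, -60.9], [-65.0, -61.5], [-69.5, -75.0], [-100.2, -46.9], [-105.1, -59.8]]
t 20.75 board xy [-119.1   -5.9] sole z 53.1 above board 3.1 jaw 184.3 rel board 180.2 down [ 0.039 -0.121] jawz -0.030 F [ 0.2  0.2 -3.7] w 0.0236 q [ 37.   3. -41.   9. -49. -39.]
to target rows units world [1.14 1.28]
z units 0.92
turn units -0.03
```

```bash
python3 -m handwheel '[[[0,0,0.4,0],[0.1,0.1,0.4,0],[0.5,0.4,0.1,0],[0.5,0.4,0,0],[0.5,0.3,0,0],[0.1,0.1,0,0],[0,0,0,0]]]' >/dev/null;python3 bf.py -47 42 2 180
```

```text
t 21.45 board xy [-42.9  43.1] sole z 90.4 above board 40.4 jaw 184.2 rel board 180.1 down [ 0.04  -0.121] jawz -0.031 F [-0.7 -1.1 -5. ] w 0.0234 q [ 37.   9. -29.   8. -55. -38.]
to target rows units world [-0.1  -0.04]
z units -0.96
turn units -0.03
```

```bash
python3 -m handwheel '[[[-0.05,0,-0.4,0],[0,0,-0.3,0],[0,0,-0.2,0],[0,0,-0.08,0],[-0.1,-0.02,0,0]]]' >/dev/null;python3 bf.py -120 42 2 180
```

```text
t 21.95 board xy [-48.5  41.6] sole z 50.8 above board 0.8 jaw 184.3 rel board 180.2 down [ 0.042 -0.123] jawz -0.033 F [ 1.4 -0.3 -2.4] w 0.0235 q [ 37.  10. -33.   9. -50. -39.]
to target rows units world [-1.78 -0.12]
z units 0.03
turn units -0.04
```

```bash
python3 -m handwheel '[[[-0.2,-0.01,0.03,0],[-0.22,-0.02,0,0],[-0.22,-0.02,0,0],[-0.22,-0.02,0,0],[-0.22,-0.02,0,0],[-0.22,-0.02,0,0],[-0.22,-0.02,0,0],[-0.2,0,0,0]]]' >/dev/null;python3 bf.py -120 42 40 180
python3 - <<'E'
from h import *
s=vision.capture('scene')
cv2.imwrite('pics/s6.png',cv2.resize(s[150:300,200:400],(800,600),interpolation=cv2.INTER_CUBIC))
E
```

```text
t 22.75 board xy [-124.5   40.5] sole z 52.3 above board 2.3 jaw 184.2 rel board 180.1 down [ 0.041 -0.122] jawz -0.032 F [ 0.1  0.  -3.9] w 0.0234 q [ 43.   3. -41.   9. -49. -45.]
to target rows units world [0.11 0.05]
z units 0.94
turn units -0.03
```

View pics/s6.png

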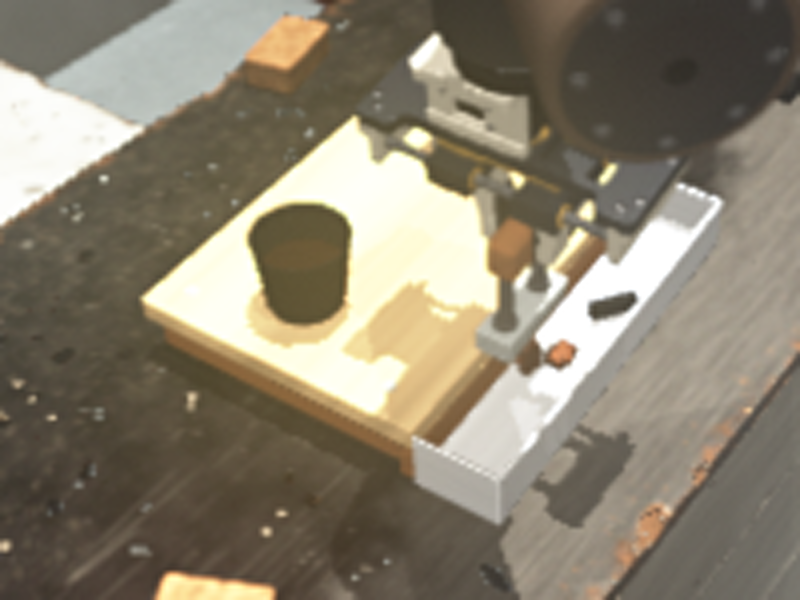

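The second chip is at (527,357), just below the board's edge in the channel. Next is the near stub.

```bash
python3 -m handwheel '[[[0,0,0.4,0],[0.2,-0.1,0.4,0],[0.5,-0.6,0.1,0],[0.5,-0.6,0,0],[0.5,-0.6,0,0],[0.2,-0.4,0,0],[0,0,0,0]]]' >/dev/null;python3 bf.py -45 -62 2 180
```

```text
t 23.50 board xy [-54.5 -59.1] sole z 90.6 above board 40.6 jaw 184.5 rel board 180.4 down [ 0.044 -0.121] jawz -0.034 F [-0.8 -0.3 -3.6] w 0.0235 q [ 27.   6. -32.   9. -53. -28.]
to target rows units world [ 0.24 -0.05]
z units -0.97
turn units -0.09
```

```bash
python3 -m handwheel '[[[0.25,-0.05,0,0],[0,0,-0.4,0],[0,0,-0.25,0],[0,0,-0.18,0],[0,0,-0.02,0],[-0.1,-0.01,0,0]]]' >/dev/null;python3 bf.py -120 -60 2 180
```

```text
t 24.10 board xy [-46.4 -60.3] sole z 55.5 above board 5.5 jaw 184.7 rel board 180.6 down [ 0.045 -0.121] jawz -0.035 F [-0.2 -0.1 -4.1] w 0.0239 q [ 26.   9. -34.  10. -48. -28.]
to target rows units world [-1.84 -0.12]
z units -0.09
turn units -0.12
```

```bash
python3 -m handwheel '[[[-0.2,-0.02,-0.07,-0.1],[-0.22,-0.02,0,0],[-0.22,-0.02,0,0],[-0.22,-0.02,0,0],[-0.22,-0.02,0,0],[-0.22,-0.02,0,0],[-0.22,-0.02,0,0],[-0.22,0,0,0]]]' >/dev/null;python3 bf.py -120 -60 40 180
python3 -m handwheel '[[[0,0,0.4,0],[0,0,0.5,0],[0.4,0.4,0.5,0],[0.6,0.6,0.4,0],[0.6,0.6,0,0],[0.6,0.6,0,0],[0.2,0.4,0,0],[0,0,0,0]]]' >/dev/null;python3 bf.py
python3 - <<'E'
from h import *
t=vision.capture('top'); s=vision.capture('scene')
a=cv2.resize(t[160:280,210:370],(800,600),interpolation=cv2.INTER_CUBIC); cv2.imwrite('pics/t7.png',a)
cv2.imwrite('pics/s7.png',cv2.resize(s[150:300,200:400],(800,600),interpolation=cv2.INTER_CUBIC))
E
```

```text
t 24.90 board xy [-122.2  -60.9] sole z 54.2 above board 4.2 jaw 184.2 rel board 180.1 down [ 0.047 -0.12 ] jawz -0.038 F [ 1.2  0.1 -4.4] w 0.0238 q [ 30.   2. -42.  10. -47. -33.]
to target rows units world [0.05 0.03]
z units 0.89
turn units -0.01
t 25.70 board xy [-22.6  39.2] sole z 129.4 above board 79.4 jaw 184.1 rel board 180.0 down [ 0.046 -0.119] jawz -0.038 F [-0.2 -0.5 -4.3] w 0.0236 q [ 36.   8. -24.   8. -60. -36.]
```

View pics/s7.png

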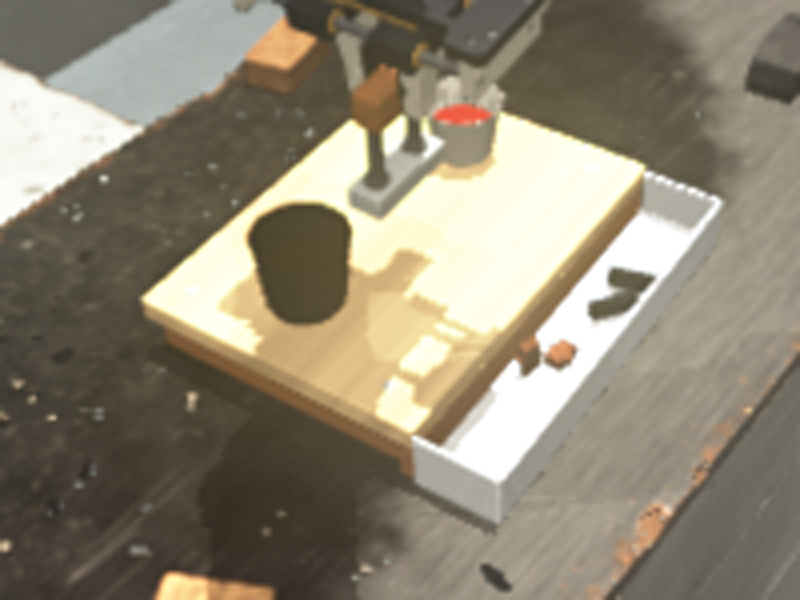

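View pics/t7.png

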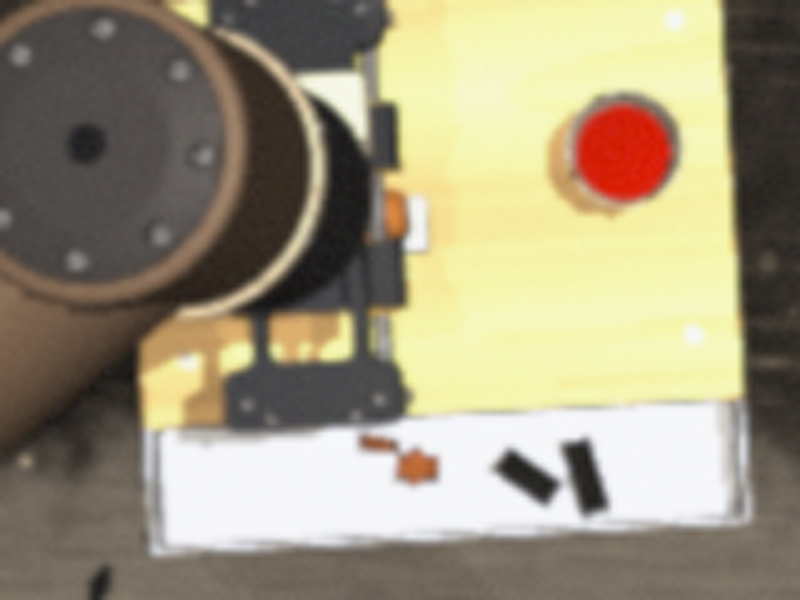

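All four pieces now lie in the channel: stubs at (525,477) and (585,477), chips at (416,467) and on edge at (378,442) in the top crop. The cups are unmoved. I'll check the on-edge chip's x and go to the pad.

```bash
python3 - <<'E'
from h import *
m=np.array([.5535,.0522]); th=np.radians(4.1); B=np.array([[np.cos(th),-np.sin(th)],[np.sin(th),np.cos(th)]])
c=vision.get_calibration('top')
T=lambda p:(np.array(p,float)+.5)/5-.5+[210,160]
f=lambda p,z:print(((plane(c,T(p),z)[:,:2]-m)@B*1e3).round(1).tolist())
f([(378,442),(378,435),(378,449)],.026);f([(416,467),(525,477),(585,477)],.018); f([(622,151)],.098)
E
python3 -m handwheel '[[[-0.1,0.8,0.2,0],[-0.2,0.9,0.1,0],[-0.2,0.9,0,0.5],[-0.2,0.9,0,1],[-0.2,0.9,0,1],[-0.2,0.9,0,1],[-0.2,0.9,0,1],[0,0,0,0.3]]]' >/dev/null
python3 bf.py -75.4 326 -38 203.9
```

```text
[[-126.4, 36.9], [-122.7, 36.7], [-130.2, 37.0]]
[[-141.0, 17.3], [-149.6, -41.6], [-151.3, -74.1]]
[[16.0, -99.9]]
t 26.60 board xy [-68.5 288.1] sole z 141.6 above board 91.6 jaw 208.5 rel board 204.4 down [ 0.087 -0.093] jawz -0.032 F [-0.4 -1.  -3.9] w 0.0236 q [ 60.  11. -18.   8. -63. -35.]
to target rows units world [-0.24  0.93]
z units -3.24
turn units -0.1
```

```bash
python3 -m handwheel '[[[-0.1,0.4,-0.3,-0.1],[-0.1,0.4,-0.5,0],[0,0.1,-0.6,0],[0,0,-0.6,0],[0,0,-0.5,0],[0,0,-0.2,0],[0,0,0,0]]]' >/dev/null
python3 bf.py -75.4 326 -42.5 203.9
python3 - <<'E'
from h import *
s=vision.capture('scene')
cv2.imwrite('pics/s8.png',cv2.resize(s[210:360,150:350],(800,600),interpolation=cv2.INTER_CUBIC))
E
```

```text
t 27.30 board xy [-77.9 318.5] sole z 32.1 above board -17.9 jaw 207.9 rel board 203.8 down [ 0.086 -0.095] jawz -0.031 F [ 0.4 -0.3 -2.9] w 0.0234 q [ 62.  18. -25.   9. -50. -40.]
to target rows units world [0.05 0.19]
z units -0.61
turn units 0.01
```

View pics/s8.png

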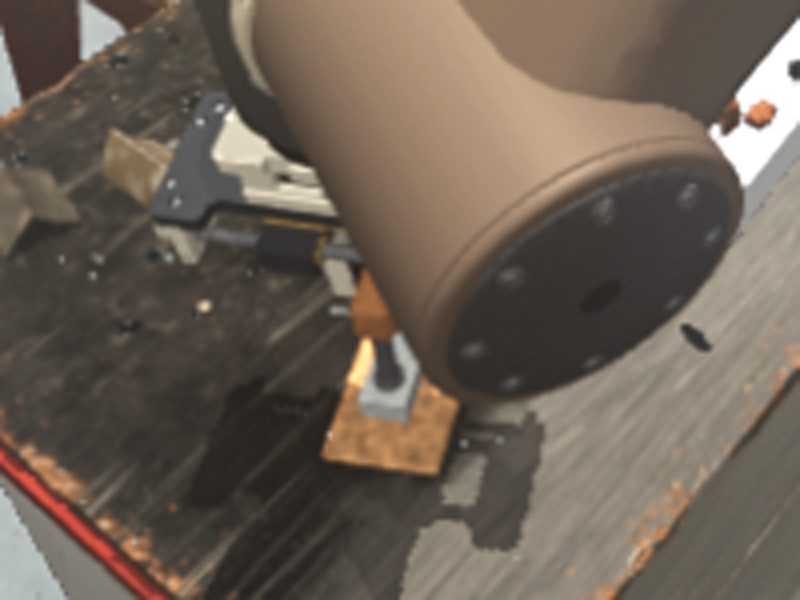

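The scraper hangs over the pad, aligned with it. The final shift is small, then I'll lower.

```bash
python3 -m handwheel '[[[0.05,0.18,-0.2,0],[0,0,-0.2,0],[0,0,-0.12,0],[0,0,-0.05,0],[0,0,0,0]]]' >/dev/null
python3 bf.py -75.4 326 -43.5 203.9
```

```text
t 27.85 board xy [-73.6 327.6] sole z 11.4 above board -38.6 jaw 207.9 rel board 203.8 down [ 0.089 -0.09 ] jawz -0.037 F [-0.6 -0.5 -4.2] w 0.0234 q [ 62.  20. -25.   9. -47. -41.]
to target rows units world [-0.04 -0.04]
z units -0.12
turn units 0.01
```

```bash
python3 -m handwheel '[[[-0.04,-0.03,-0.09,0],[0,0,-0.03,0],[0,0,0,0]]]' >/dev/null
python3 bf.py -75.4 326 -43.5 203.9
```

```text
t 28.15 board xy [-75.3 326.4] sole z 6.9 above board -43.1 jaw 208.0 rel board 203.9 down [ 0.09 -0.09] jawz -0.037 F [-0.3  0.4 -2.5] w 0.0236 q [ 63.  20. -26.  10. -47. -41.]
to target rows units world [-0.   -0.01]
z units -0.01
turn units 0.01
```

```bash
python3 -m handwheel '[[[0,0,-0.03,0],[0,0,-0.01,0],[0,0,0,0]]]' >/dev/null
python3 bf.py -75.4 326 -43.5 203.9;  python3 -m handwheel '[[[0,0,0,0],[0,0,0,0],[0,0,0,0],[0,0,0,0],[0,0,0,0],[0,0,0,0],[0,0,0,0],[0,0,0,0]]]' 87 60; python3 -m handwheel '[[[0,0,0,0],[0,0,0,0]]]'; python3 bf.py
```

```text
t 28.45 board xy [-74.9 326.6] sole z 6.9 above board -43.1 jaw 208.0 rel board 203.9 down [ 0.091 -0.089] jawz -0.039 F [-1.2 -0.1 -2.7] w 0.0238 q [ 63.  20. -26.  10. -47. -42.]
to target rows units world [-0.01 -0.02]
z units -0.01
turn units 0.0
time_s: 29.25
tcp_pos: [0.4585, 0.3728, 0.0783]
eef_rot: [109.7, 82.7, -42.4]
contact_force: [-0.0, 0.4, -0.1]
gripper_width: 0.0819
time_s: 29.45
tcp_pos: [0.4585, 0.3727, 0.0783]
eef_rot: [109.6, 82.7, -42.5]
contact_force: [-0.4, 0.7, -0.4]
gripper_width: 0.0869
t 29.45 board xy [-73.5 328.2] sole z 8.1 above board -41.9 jaw 208.0 rel board 203.9 down [ 0.094 -0.086] jawz -0.043 F [-0.4  0.7 -0.4] w 0.0869 q [ 63.  20. -26.  10. -46. -42.]
```

```bash
python3 -m handwheel '[[[0,0,0.3,0],[0,0,0.5,0],[0,0,0.8,0],[0,0,0.9,0],[0.4,-0.8,0.4,0],[0.4,-0.9,0,0],[0.4,-0.9,0,0],[0,0,0,0]]]'
python3 - <<'E'
from h import *
t=vision.capture('top'); s=vision.capture('scene')
cv2.imwrite('pics/t9.png',cv2.resize(t[140:290,130:380],(750,450),interpolation=cv2.INTER_CUBIC))
cv2.imwrite('pics/s9.png',cv2.resize(s[150:350,150:400],(750,600),interpolation=cv2.INTER_CUBIC))
E
```

```text
time_s: 30.25
tcp_pos: [0.5076, 0.2663, 0.2061]
eef_rot: [111.6, 82.6, -40.3]
contact_force: [0.2, 0.2, 0.7]
gripper_width: 0.0872
```

View pics/s9.png

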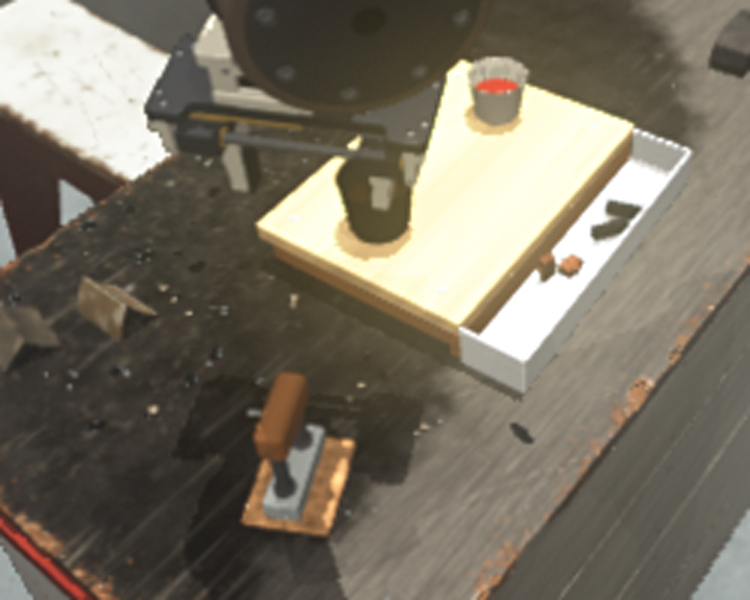

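View pics/t9.png

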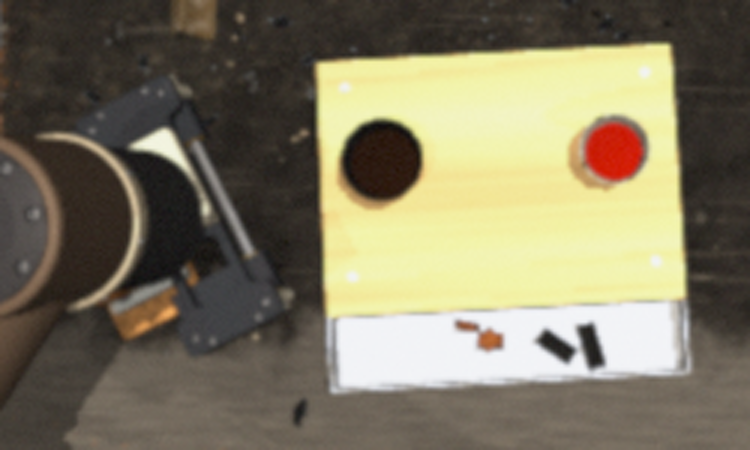

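The scraper stands upright on the pad, with all four pieces in the channel and the cups in place. I'll check its position on the pad.

```bash
python3 - <<'E'
from h import *
cs=vision.get_calibration('scene')
S=lambda p:(np.array(p,float)+.5)/3-.5+[150,150]
w=plane(cs,S([(325,430),(298,503),(265,498)]),.024)[:,:2]; print(w.round(4), 'centre',((w[0]+w[2])/2).round(4),'pad .4545 .3718', np.linalg.norm((w[0]+w[2])/2-[.4545,.3718]).round(4))
g=plane(cs,S([(281,374),(306,378),(291,441),(256,432)]),.101)[:,:2]; print('grip',g.mean(0).round(4))
E
python3 st.py
```

```text
[[0.4602 0.3345]
 [0.4304 0.3948]
 [0.4536 0.4067]] centre [0.4569 0.3706] pad .4545 .3718 0.0027
grip [0.4533 0.372 ]
t 30.35 tcp [0.5073 0.2688 0.2058] q [ 52.4  10.5 -19.8   8.5 -60.3 -28.5] jaw 208.4 down axis [ 0.098 -0.083 -0.992] jaw z -0.048 grasp pt [0.5055 0.2704 0.2244] F [-0.1  0.5 -0.2] w 0.0872
```

The scraper's sole is about 3 mm from the pad's middle, and the grip sits over the sole, so it is upright. I'm handing in.

```bash
python3 -c "
from plant import close_job
print(close_job())"
```

```text
the job is handed in; nothing more can be done
None
```

The job is done and handed in at about 30 s of the 72 s. I swept the far chip and far stub sideways into the gap between the cups, pulled everything into the channel in three passes, and parked the scraper on the cork pad.

**Last checks**
- **Pieces:** the camera images show both chips and both stubs inside the channel, about 126–151 mm from the board's origin toward −x. One chip stands on edge, about 11 mm clear of the board's side.
- **Scraper:** it stands upright on the pad, its middle about 3 mm from the pad's middle. The gripper is open and clear of everything.
- **Bystanders:** both cups look unmoved in the top view; I re-measured only the low cup, mid-job, and it was within about 1.5 mm of its start. I did not measure the sanding block again, but the arm stayed well away from it while working.

**What went wrong or disagreed**
- **Tool tilt:** joint 6 hit its range limit on the way to the scraper, which left the tool tilted about 7° for the rest of the job. The tilt was almost entirely about the jaw axis, so the scraper stayed level.
- **Chip slip:** one chip slid off the end of the sole on the first pull and needed its own pass.
- **Camera mismatch:** the scene and top cameras differed by 3–7 mm on the board and scraper. For the tall cup the difference was larger, about 1 cm, and I used the top view, which the wrist camera confirmed.

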